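Pull out the red fret tray with the hook

TASK

On the luthier's bench, take the yellow-handled pull hook from its wooden rest, put its downturned end down into the finger hole of the red tray, and with it pull that tray all the way out to its stop. Then lay the hook back in its rest the way it lay, leaving the red tray out; the white and green trays stay as they are.

Things in the scene. Friction and masses are not known exactly. Their poses are not given: they have to be found in the camera images.
- hook_mid (a point): Middle of the pull hook's yellow handle, a bar 110 mm long (x), 22 wide (y), 24 high (z); z up. It lies level, 75 mm above the bench, in a fixed light-wood rest: two uprights 84 mm apart, 12 thick, with flared notches (27 mm wide below, 57 at the top, which is 14 mm above the handle's middle); between them 72 mm is free for fingers, down to a 10 mm base board. Mass about 0.1 kg.
- hook_tip (a point): Lower end of the pull hook's steel rod, 8 mm thick, which leaves the handle's +x end level and then bends down. This point is 97 mm ahead (+x) of the handle's middle and 55 mm below it; at the start it hangs free beyond the rest. Same axes as the handle.
- red_hole (a point): Centre of the 30 mm round finger hole in the red tray's level pull tab, at the tab's top, 36 mm above the bench. Tab 8 mm thick, 60 wide, 55 long; open below. x axis: straight back into the case (turned up to 9 degrees); z up. The tray to pull: it slides out along -x against 1 to 2 N and stays where left. Travel 85 mm from shut to its stop; starts 0 to 12 mm open. Dark wood case behind it: 100 wide, 56 high, fixed.
- white_hole (a point): Centre of the 30 mm round finger hole in the white tray's level pull tab, at the tab's top, 36 mm above the bench. Tab 8 mm thick, 60 wide, 55 long; open below. x axis: straight back into the case (turned up to 9 degrees); z up. A like tray beside it, to be left alone.
- green_hole (a point): Centre of the 30 mm round finger hole in the green tray's level pull tab, at the tab's top, 36 mm above the bench. Tab 8 mm thick, 60 wide, 55 long; open below. x axis: straight back into the case (turned up to 9 degrees); z up. A like tray beside it, to be left alone.

How it is judged:
By the outcome, as a careful person would: the job done as asked, in the order asked, and still so for the second after the job is handed in, with the robot touching nothing.
It also fails if it takes over 54 s, if anything falls off the work surface, if the arm or the gripper's body presses on something with over 40 N, if the wrist force passes 120 N, or if a joint passes its speed limit or range.

ROBOT

A 6-joint arm with a two-finger parallel gripper is mounted at the origin on the work surface. World frame = base frame: x ahead of the robot, y to its left, z up, the work surface at z = 0. Lengths are in m, angles in rad, forces in N, time in s.
With the tool pointing down it reaches from about 0.325 to 0.9 m from the base axis. Payload 6.1 kg.
Tool frame: the origin (TCP) lies at the very end of the fingers, on their centre line; the grasp point (between the pads) lies 19 mm behind it; z points along the fingers, y is the line along which they close (so a half turn about z gives the same grasp; the last joint's range is limited). The gripper opens to 85 mm and grips with 20 to 120 N. Pads are 22 mm wide; open, the fingers measure 114 mm over their backs; the gripper's body (76 mm by 85 mm) begins 54 mm behind the grasp point. The pads swing forward as they close: fully open they stand 13 mm farther back than shut.
Start: joints at [-1.29, 0.22, 1.526, -0, 1.395, -0.126], TCP at [0.247, -0.574, 0.231] pointing down, gripper open.
Joint ranges: [-2.98, 2.98], [-0.91, 2.08], [0.09, 2.57], [-1.24, 4.39], [0.2, 2.65], [-2.68, 2.68]. Speed limits (rad/s): [2.57, 2.57, 3.01, 3.14, 3.14, 3.14].

INTERFACE

Orientations are given as a rotation vector (axis times angle).
In Python, from workcell import ctrl gives the robot as it stands.
- The arm moves only by the tool servo_tool, never from a script. Its argument "motion" is one flat list of numbers, 4 for each row, row after row: the shift along the tool's x, y, z as a fraction of full scale, then the turn about the tool's z as a fraction of full scale. A call has exactly 8 rows; each row is the pose to reach, as a shift and turn from the pose commanded when the call began, along the tool's axes at that moment; what a row does not reach only later rows make up. Full scale, the value 1, is 250 mm for a shift and pi/4 rad for a turn. A row lasts 1/8 s, in which the tool goes at most 62.5 mm and 10.7 degrees, less where a joint would pass 70% of its speed; a pose out of reach is approached as far as the arm can. A call with a number of a shift or a turn outside -1 to 1 is refused whole. A call with a gripper value outside its range is refused whole. "hand" is the opening, from 0 (shut) to 1 (fully open), set as the call begins (left out, the last holds). The fingers move at their own pace and stop on an object; the grip force is fixed at half the most. Time passes only in rows, so rows that repeat a pose let the fingers close, or fill a call up. It gives the time, the measured TCP pose, the force, the opening and the grip force at its end, in the units of the state.
- ctrl.state(): the state, without advancing time (a new reading comes with each control period).
- ctrl.read_camera(name): name is "scene" or "side" or "wrist"; returns a dict with "img" (384x512x3 uint8, blue, green, red), "vfov" (degrees; the focal length in pixels is half the picture's height over the tangent of half this angle, whatever the lens; pixels are square), "cx", "cy" (the principal point, pixels), "R" (3x3) and "t" (3): a world point X has camera coordinates R X + t; the wrist camera has in their place "tool_from_camera" (4x4, takes a point from camera to tool coordinates, whose origin is the TCP and whose axes are the flange's). Camera axes: x right, y down, z forward; pixel columns grow to the right and rows downward; lengths in m; the calibration is good to about 2 mm. A picture is of the moment at which its call begins: read the wrist's pose just before it. There is no depth.
- ctrl.job_done(): hands the job in; it is judged then, once.
The state is a dict: "time": time; "joint_pos": joint angles; "joint_velocities": joint speeds; "joint_torque": joint torques, N m; "tcp_pos": TCP position; "tool_rot": TCP orientation; "ft_force": force on the tool from outside, world axes, zero at the start; "moment": the same for the moment, N m; "opening": finger opening in m; "gripper_force": force on a finger pad.
Only numpy, scipy, OpenCV 4.12 (cv2) and the standard library are available. Lean on these libraries where they do the work, as an engineer would, in place of code of your own. Each camera call takes 0.05 s, during which the arm holds its last target. There are 200 camera calls.

## Working session

There is one attempt and no reset: what is moved stays moved. The work goes in short steps, Python scripts to look and compute and a tool call to move; the robot and the scene stay as the last step left them, time stands still between calls to the robot, and variables do not carry over. Pictures are saved under pics/ and viewed, at most 10 in all, crops included, and the job is handed in when it is done.

Besides the shell and the picture viewer there is one more tool, called as a command line: name --argument value ..., lists and objects as JSON in quotes. servo_tool: Moves the arm, as the interface text tells. Its arguments: {"type":"object","properties":{"motion":{"type":"array","items":{"type":"number","minimum":-1,"maximum":1}},"hand":{"type":"number"}},"required":["motion"]}

```bash
mkdir -p pics; cat > h.py <<'E'
import numpy as np, cv2
from scipy.spatial.transform import Rotation as Ro
from workcell import ctrl
def cam(n):
    s=ctrl.state(); c=ctrl.read_camera(n); h,w=c["img"].shape[:2]
    c["f"]=h/2/np.tan(np.radians(c["vfov"])/2)
    if n=="wrist":
        T=np.eye(4);T[:3,:3]=Ro.from_rotvec(s["tool_rot"]).as_matrix();T[:3,3]=s["tcp_pos"]
        M=T@np.array(c["tool_from_camera"]); c["Rw"]=M[:3,:3];c["o"]=M[:3,3]
    else:
        R=np.array(c["R"]);c["Rw"]=R.T;c["o"]=-R.T@np.array(c["t"])
    return c
def ray(c,p):
    d=c["Rw"]@np.array([(p[0]-c["cx"])/c["f"],(p[1]-c["cy"])/c["f"],1]); return d/np.linalg.norm(d)
def onz(c,p,z):
    d=ray(c,p); return c["o"]+d*(z-c["o"][2])/d[2]
def proj(c,X):
    q=c["Rw"].T@(np.array(X)-c["o"]); return np.array([c["cx"],c["cy"]])+c["f"]*q[:2]/q[2]
def tri(c1,p1,c2,p2):
    d1,d2=ray(c1,p1),ray(c2,p2); A=np.stack([d1,-d2],1)
    k=np.linalg.lstsq(A,c2["o"]-c1["o"],rcond=None)[0]
    a,b=c1["o"]+k[0]*d1,c2["o"]+k[1]*d2; return (a+b)/2,np.linalg.norm(a-b)
E
python3 - <<'E'
from h import *
ims=[]
for n in("scene","side","wrist"):
    c=cam(n); cv2.imwrite(f"pics/{n}0.png",c["img"]); print(n,c["o"],c["Rw"][:,2],c["f"])
    ims.append(c["img"])
s=ctrl.state();print(s)
E
```

```text
scene [0.97692081 0.21904211 0.67008653] [-0.56992893 -0.22902592 -0.78913126] 356.7912785655749
side [ 0.33489571 -0.52541046  0.71316838] [ 0.27077626  0.66388125 -0.69709533] 395.825890485263
wrist [ 0.32307165 -0.54035888  0.37280123] [-0.29735799 -0.12567953 -0.94645807] 287.56020012533463
{'time': 0.15, 'joint_pos': array([-1.29010854e+00,  2.21063401e-01,  1.52736080e+00, -1.40546252e-05,
        1.39469309e+00, -1.26102540e-01]), 'joint_velocities': array([ 1.39043830e-03, -2.04706753e-03, -2.63787477e-03, -1.47026497e-03,
        7.42180048e-05, -9.73350492e-04]), 'joint_torque': array([ 3.02093204e-04, -4.97485149e+01, -3.89905000e+01, -3.43138499e-04,
        7.12474604e-03, -7.44565318e-05]), 'tcp_pos': array([ 0.24714928, -0.57354597,  0.23043252]), 'tool_rot': array([-3.07534467e+00, -6.34285067e-01,  2.06491195e-04]), 'ft_force': array([ 0.42783779, -0.30001131,  0.17856406]), 'moment': array([ 0.01549252, -0.01779884,  0.00384944]), 'gripper_force': 0.0, 'opening': 0.08545803876558329}
```

View pics/scene0.png

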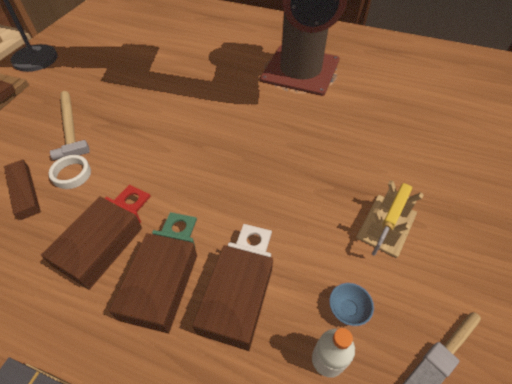

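View pics/side0.png

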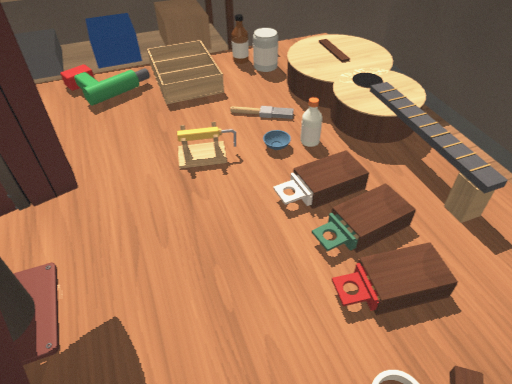

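Scene view: red tab at about (131,199), green (179,226), white (253,239), and the yellow handle at (398,208) with its rod tip near (377,250). Side view: red hole at (353,288), handle (199,133), tip (236,146). I'll measure these with masks next.

```bash
cat > m.py <<'E'
from h import *
def blob(c,lo,hi,near,r):
    hsv=cv2.cvtColor(c["img"],cv2.COLOR_BGR2HSV); m=cv2.inRange(hsv,lo,hi)
    k=np.zeros_like(m); cv2.circle(k,tuple(int(v) for v in near),r,255,-1); m&=k
    n,l,st,ce=cv2.connectedComponentsWithStats(m); i=1+np.argmax(st[1:,4]); return (l==i).astype(np.uint8)
def hole(m):
    cs,h=cv2.findContours(m,cv2.RETR_CCOMP,cv2.CHAIN_APPROX_NONE)
    b=[c for c,q in zip(cs,h[0]) if q[3]>=0]; c=max(b,key=cv2.contourArea); mo=cv2.moments(c)
    return np.array([mo['m10'],mo['m01']])/mo['m00'],cv2.contourArea(c),cv2.boundingRect(c)
E
python3 - <<'E'
from m import *
S,D=cam("scene"),cam("side")
for nm,c,p,q in(("scene",S,(131,199),(398,208)),("side",D,(353,288),(199,133))):
    r=blob(c,(0,190,110),(6,255,255),p,25)|blob(c,(174,190,110),(180,255,255),p,25) if 0 else blob(c,(0,215,120),(6,255,255),p,28)
    print(nm,"red",r.sum())
    try:
        h,a,b=hole(r);print(h,a,b,onz(c,h,.036),onz(c,h,.032))
    except Exception as e: print(e)
    y=blob(c,(22,150,150),(34,255,255),q,40); ys,xs=np.nonzero(y)
    ce=(xs.mean(),ys.mean()); rr=cv2.minAreaRect(np.stack([xs,ys],1).astype(np.float32))
    print("yel",y.sum(),ce,rr,onz(c,ce,.078))
    if nm=="scene": a1=ce
    else: X=tri(S,a1,D,ce);print("tri",X)
for c,n,w in((S,"scene",[(100,170,90,70),(350,170,80,90)]),(D,"side",[(320,255,90,70),(165,110,90,70)])):
    t=[cv2.resize(c["img"][y:y+h,x:x+ww],(400,300),interpolation=cv2.INTER_CUBIC) for x,y,ww,h in w]
    (A:=locals().setdefault("A",[])).append(np.hstack(t))
cv2.imwrite("pics/crop1.png",np.vstack(A))
E
```

```text
Traceback (most recent call last):
  File "m.py", line 5, in blob
    n,l,st,ce=cv2.connectedComponentsWithStats(m); i=1+np.argmax(st[1:,4]); return (l==i).astype(np.uint8)
                                                       ~~~~~~~~~^^^^^^^^^^
ValueError: attempt to get argmax of an empty sequence
```

```bash
python3 - <<'E'
from m import *
S,D=cam("scene"),cam("side"); A=[]
for c,p in((S,[(120,192),(398,208)]),(D,[(340,292),(199,133)])):
    hsv=cv2.cvtColor(c["img"],cv2.COLOR_BGR2HSV)
    for q in p:print(hsv[q[1]-1:q[1]+2,q[0]-1:q[0]+2].reshape(-1,3)[::4].tolist())
for nm,c,p,q in(("scene",S,(131,199),(398,208)),("side",D,(353,288),(199,133))):
  try:
    r=blob(c,(173,150,110),(180,255,255),p,35)
    h,a,b=hole(r);print(nm,r.sum(),h,a,b,onz(c,h,.036),onz(c,h,.032))
  except Exception as e: print(e)
  y=blob(c,(22,150,120),(34,255,255),q,40); ys,xs=np.nonzero(y)
  ce=(xs.mean(),ys.mean()); rr=cv2.minAreaRect(np.stack([xs,ys],1).astype(np.float32))
  print("yel",y.sum(),ce,rr,onz(c,ce,.078))
  if nm=="scene": a1=ce
  else: print("tri",tri(S,a1,D,ce))
for c,w in((S,[(100,170,90,70),(350,170,80,90)]),(D,[(320,255,90,70),(165,110,90,70)])):
    A.append(np.hstack([cv2.resize(c["img"][y:y+h,x:x+ww],(400,300),interpolation=cv2.INTER_CUBIC) for x,y,ww,h in w]))
cv2.imwrite("pics/crop1.png",np.vstack(A))
E
```

```text
[[13, 144, 175], [11, 150, 177], [4, 180, 176]]
[[22, 163, 220], [22, 163, 220], [22, 164, 222]]
[[1, 179, 232], [1, 177, 233], [1, 178, 232]]
[[26, 135, 246], [20, 159, 192], [20, 155, 164]]
attempt to get argmax of an empty sequence
yel 392 (np.float64(398.6045918367347), np.float64(203.67091836734693)) ((399.00006103515625, 203.50001525878906), (10.28591251373291, 40.24921798706055), 26.56505012512207) [0.48373755 0.33954496 0.078     ]
attempt to get argmax of an empty sequence
yel 1 (np.float64(210.0), np.float64(131.0)) ((210.0, 131.0), (0.0, 0.0), 0.0) [0.51991567 0.33473926 0.078     ]
tri (array([0.51029531, 0.32809641, 0.09477314]), np.float64(0.02352310426607619))
```

View pics/crop1.png

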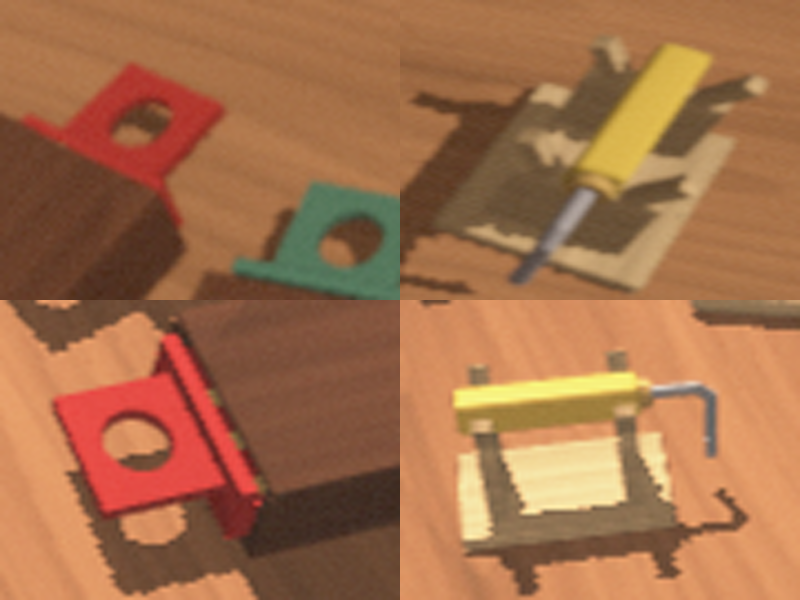

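Crops: the red hole is about (131.5,198) in scene and (350.5,288) in side. The handle lies in its rest with its top face clear in scene, and the rod points roughly away from the robot.

```bash
python3 - <<'E'
from m import *
S,D=cam("scene"),cam("side")
for c,p in((S,(131,198)),(D,(353,288))):
    hsv=cv2.cvtColor(c["img"],cv2.COLOR_BGR2HSV).astype(int); hh=(hsv[...,0]+90)%180
    m=((abs(hh-90)<=5)&(hsv[...,1]>165)).astype(np.uint8); k=np.zeros_like(m);cv2.circle(k,p,30,1,-1)
    h,a,b=hole(m*k); print("red",h,a,b,onz(c,h,.036))
    D.setdefault("h",[]).append(h)
    ys,xs=np.nonzero(m*k); print(cv2.minAreaRect(np.array([onz(c,(x,y),.036)[:2] for x,y in zip(xs,ys)],np.float32)*1000))
print("tri",tri(S,D["h"][0],D,D["h"][1]))
co=[onz(S,p,.087) for p in((403.6,182.9),(412.4,187.1),(394,224.6),(386,220.4))]
co=np.array(co);print(co.round(4));mid=co.mean(0);ax=(co[2]+co[3]-co[0]-co[1])/2;print(mid,np.linalg.norm(ax),np.degrees(np.arctan2(ax[1],ax[0])),np.linalg.norm(co[0]-co[1]))
u=ax/np.linalg.norm(ax);tip=mid+.097*u-[0,0,.067];print("tip",tip,proj(S,tip),proj(D,tip),proj(D,mid))
# tip seen in side crop (711,455)
tp=((711-400)/400*90+165,155/300*70+110);ts=((520-400)/5+350,280/3.333+170);print(tp,ts,tri(S,ts,D,tp))
# side handle top face corners
f=lambda x,y:((x-400)/400*90+165,(y-300)/300*70+110)
for p in((455,390),(632,374),(648,384),(457,403)):print(onz(D,f(*p),.087).round(4))
E
```

```text
red [131.48728814 198.70338983] 118.0 (124, 193, 16, 12) [ 0.64432531 -0.20107011  0.036     ]
((645.921142578125, -197.70668029785156), (107.94248962402344, 62.71500778198242), 76.84282684326172)
red [350.37359551 287.94101124] 178.0 (342, 281, 18, 15) [ 0.64178317 -0.20334361  0.036     ]
((649.7146606445312, -204.9058837890625), (103.1371841430664, 72.8201904296875), 81.35710144042969)
tri (array([ 0.64297753, -0.20241327,  0.03374568]), np.float64(0.0004466122603409232))
[[0.4336 0.3406 0.087 ]
 [0.4385 0.3588 0.087 ]
 [0.5442 0.3358 0.087 ]
 [0.54   0.3202 0.087 ]]
[0.48907191 0.33885501 0.087     ] 0.10825114931345692 -11.577780871994753 0.018835495966699613
tip [0.58409826 0.3193873  0.02      ] [372.67450705 255.78351086] [235.63682293 145.75412495] [198.02637336 129.97197139]
(234.975, 146.16666666666669) (374.0, 254.008400840084) (array([0.58090982, 0.32004833, 0.02021193]), np.float64(0.0033581892454103705))
[0.4372 0.3548 0.087 ]
[0.5399 0.3315 0.087 ]
[0.5457 0.3178 0.087 ]
[0.4352 0.3412 0.087 ]
```

Everything is consistent: tip height comes out at 20 mm, handle length 108 mm, hole height 34 mm. Next, the tray's yaw and the first move.

```bash
cat >> h.py <<'E'
def plan(target,psi):
    "target TCP (world), psi deg = yaw of tool x; prints shift/turn fractions from measured pose"
    s=ctrl.state(); R=Ro.from_rotvec(s["tool_rot"]).as_matrix()
    cur=np.degrees(np.arctan2(R[1,0],R[0,0])); sh=R.T@(np.array(target)-s["tcp_pos"])
    print("t",s["time"],"tcp",s["tcp_pos"].round(4),"psi",cur.round(2),"zaxis",R[:,2].round(3))
    print("frac",(sh/.25).round(4),"turn",(-(psi-cur)/45).round(4),"F",s["ft_force"].round(2),"j6",s["joint_pos"][5].round(2),"open",s["opening"])
E
python3 - <<'E'
from h import *
D=cam("side");S=cam("scene")
g=lambda x,y:(320+x*.225,255+(y-300)*.2333)
P=np.array([onz(D,g(*p),.036) for p in((55,400),(167,375),(225,488),(104,515))]);print(P.round(4))
for a,b in((0,1),(3,2)):v=P[b]-P[a];print(np.degrees(np.arctan2(v[1],v[0])),np.linalg.norm(v))
v=P[3]-P[0];print(np.degrees(np.arctan2(v[1],v[0]))+90,np.linalg.norm(v))
g=lambda x,y:(100+x*.225,170+y*.2333)
P=np.array([onz(S,g(*p),.036) for p in((130,64),(222,105))]);v=P[0]-P[1];print(P,np.degrees(np.arctan2(v[1],v[0]))-90,np.linalg.norm(v))
plan((.4885,.338,.17),-11.6)
E
```

```text
[[ 0.6199 -0.1712  0.036 ]
 [ 0.6733 -0.1782  0.036 ]
 [ 0.6653 -0.2383  0.036 ]
 [ 0.6107 -0.2303  0.036 ]]
-7.46461726753979 0.0539340629351453
-8.265887131080449 0.05516766868870678
-8.77500413737863 0.05987791391371997
[[ 0.61301786 -0.22735006  0.036     ]
 [ 0.61972734 -0.16903902  0.036     ]] -186.5637952896783 0.058695774153010236
t 0.55 tcp [ 0.2473 -0.574   0.2313] psi 23.31 zaxis [-0.  0. -1.]
frac [ 2.3295 -2.9685  0.2453] turn 0.7757 F [-0.34  0.1   0.47] j6 -0.13 open 0.08536543700064843
```

servo_tool --motion '[0.1,-0.13,0,0,0.22,-0.28,0,0,0.34,-0.43,0,0,0.46,-0.58,0,0,0.58,-0.73,0,0,0.69,-0.88,0,0,0.78,-0.99,0,0,0.78,-0.99,0,0]'

```text
time: 1.55
tcp_pos: [0.329, -0.2678, 0.2316]
tool_rot: [3.075, 0.639, 0.001]
ft_force: [-0.2, -1.1, -0.5]
opening: 0.085
gripper_force: 0.0
```

servo_tool --motion '[0.1,-0.13,0,0,0.22,-0.28,0,0,0.34,-0.43,0,0,0.46,-0.58,0,0,0.58,-0.73,0,0,0.69,-0.88,0,0,0.78,-0.99,0,0,0.78,-0.99,0,0]'

```text
time: 2.55
tcp_pos: [0.4103, 0.036, 0.2315]
tool_rot: [3.076, 0.64, 0.0]
ft_force: [-0.4, -0.4, -0.3]
opening: 0.0851
gripper_force: 0.0
```

servo_tool --motion '[0.1,-0.13,0,0.1,0.22,-0.28,0,0.2,0.34,-0.43,0,0.3,0.46,-0.58,0,0.45,0.58,-0.73,0,0.6,0.68,-0.87,0,0.7,0.77,-0.98,0,0.776,0.77,-0.98,0,0.776]'

```text
time: 3.55
tcp_pos: [0.4906, 0.3363, 0.2307]
tool_rot: [3.125, -0.316, -0.0]
ft_force: [0.2, -0.6, 0.4]
opening: 0.0856
gripper_force: 0.0
```

```bash
python3 - <<'E'
from h import *
c=cam("wrist");cv2.imwrite("pics/w1.png",c["img"])
mid=np.array([.4885,.338,.087]);u=np.array([np.cos(np.radians(-11.6)),np.sin(np.radians(-11.6)),0]);v=np.array([-u[1],u[0],0])
for a,b in((-55,-11),(-55,11),(55,-11),(55,11)):print(proj(c,mid+(a*u+b*v)/1000).round(1))
plan((.4885,.338,.15),-11.6)
E
```

```text
[269.5 229.9]
[249.5 229.8]
[270.8 127.8]
[248.3 127.7]
t 3.6 tcp [0.4902 0.3352 0.2307] psi -11.56 zaxis [-0.001 -0.001 -1.   ]
frac [-0.0089 -0.0101  0.3226] turn 0.0008 F [-0.16 -0.14  0.  ] j6 2.24 open 0.08531204166564818
```

View pics/w1.png

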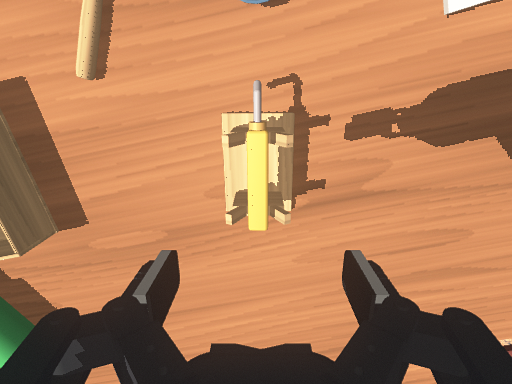

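The wrist view shows the handle at columns 247–268 and rows 131–230. That agrees with the prediction to about 1.5 px, so I'll shift slightly, descend and grip.

servo_tool --motion '[-0.009,-0.015,0.08,0,-0.009,-0.015,0.2,0,-0.009,-0.015,0.32,0,-0.009,-0.015,0.44,0,-0.009,-0.015,0.54,0,-0.009,-0.015,0.63,0,-0.009,-0.015,0.68,0,-0.009,-0.015,0.699,0]' --hand 1

```text
time: 4.6
tcp_pos: [0.4874, 0.3392, 0.0554]
tool_rot: [3.124, -0.319, -0.002]
ft_force: [-0.0, 0.4, 0.5]
opening: 0.0856
gripper_force: 0.0
```

servo_tool --motion '[0,0,0,0,0,0,0,0,0,0,0,0,0,0,0,0,0,0,0,0,0,0,0,0,0,0,0,0,0,0,0,0]' --hand 0

```text
time: 5.6
tcp_pos: [0.4886, 0.3406, 0.0574]
tool_rot: [-3.125, 0.318, -0.002]
ft_force: [-0.9, -0.4, 5.9]
opening: 0.0214
gripper_force: 59.7
```

```bash
python3 - <<'E'
from h import *
plan((.4885,.338,.2),-11.6); print(ctrl.state()["gripper_force"])
E
```

```text
t 5.6 tcp [0.4886 0.3406 0.0574] psi -11.61 zaxis [ 0.001  0.001 -1.   ]
frac [ 0.0024  0.0098 -0.5703] turn -0.0002 F [-0.86 -0.36  5.88] j6 2.25 open 0.021395444139963096
59.67958331108093
```

servo_tool --motion '[0,0,-0.04,0,0,0,-0.1,0,0,0,-0.18,0,0,0,-0.27,0,0,0,-0.36,0,0,0,-0.45,0,0,0,-0.52,0,0,0,-0.52,0]'

```text
time: 6.6
tcp_pos: [0.4892, 0.3408, 0.1891]
tool_rot: [-3.123, 0.318, -0.005]
ft_force: [1.4, 0.4, -1.4]
opening: 0.0211
gripper_force: 59.1
```

```bash
python3 - <<'E'
from h import *
plan((.547,-.189,.116),-8)
E
```

```text
t 6.6 tcp [0.4892 0.3408 0.1891] psi -11.61 zaxis [ 0.004  0.002 -1.   ]
frac [0.6523 2.0301 0.2891] turn -0.0803 F [ 1.36  0.43 -1.4 ] j6 2.25 open 0.021054862912544114
```

servo_tool --motion '[0.02,0.07,0,0,0.07,0.22,0,0,0.13,0.4,0,0,0.19,0.58,0,0,0.25,0.76,0,0,0.3,0.9,0,0,0.326,0.99,0,0,0.326,1.0,0,0]'

```text
time: 7.6
tcp_pos: [0.5166, 0.0767, 0.1852]
tool_rot: [3.124, -0.323, -0.004]
ft_force: [0.6, 1.2, -0.8]
opening: 0.0212
gripper_force: 59.0
```

servo_tool --motion '[0.02,0.07,0,-0.01,0.07,0.22,0,-0.02,0.13,0.4,0,-0.04,0.19,0.58,0.04,-0.06,0.25,0.76,0.1,-0.08,0.3,0.9,0.16,-0.08,0.326,0.99,0.2,-0.08,0.326,1.0,0.2,-0.08]'

```text
time: 8.6
tcp_pos: [0.5461, -0.1827, 0.135]
tool_rot: [-3.132, 0.222, 0.004]
ft_force: [0.3, 0.2, -1.9]
opening: 0.0212
gripper_force: 59.0
```

```bash
python3 - <<'E'
from h import *
A=[]
for n,b in(("scene",(90,150,100,75)),("side",(290,220,120,90)),("wrist",(130,20,240,180))):
    c=cam(n); x,y,w,h=b
    A.append(cv2.resize(c["img"][y:y+h,x:x+w],(400,300),interpolation=cv2.INTER_CUBIC))
    s=ctrl.state(); R=Ro.from_rotvec(s["tool_rot"]).as_matrix()
    tip=s["tcp_pos"]+R@[.097,0,.036]
    print(n,"tip",tip.round(4),proj(c,tip).round(1),"hole",proj(c,(.643,-.2025,.036)).round(1))
A.append(A[0]*0);cv2.imwrite("pics/c2.png",np.vstack([np.hstack(A[:2]),np.hstack(A[2:])]))
plan((.547,-.189,.116),-8)
E
```

```text
scene tip [ 0.6424 -0.1957  0.0996] [125.7 180.6] hole [131.3 198.1]
side tip [ 0.6429 -0.1951  0.1004] [353.8 265.3] hole [350.7 287.4]
wrist tip [ 0.6432 -0.1948  0.1009] [260.5  68. ] hole [270.4  74.3]
t 8.75 tcp [ 0.5472 -0.1813  0.1368] psi -7.97 zaxis [ 0.  0. -1.]
frac [0.0036 0.0305 0.0833] turn 0.0006 F [-0.16  0.89 -1.27] j6 1.25 open 0.021253430342324416
```

View pics/c2.png

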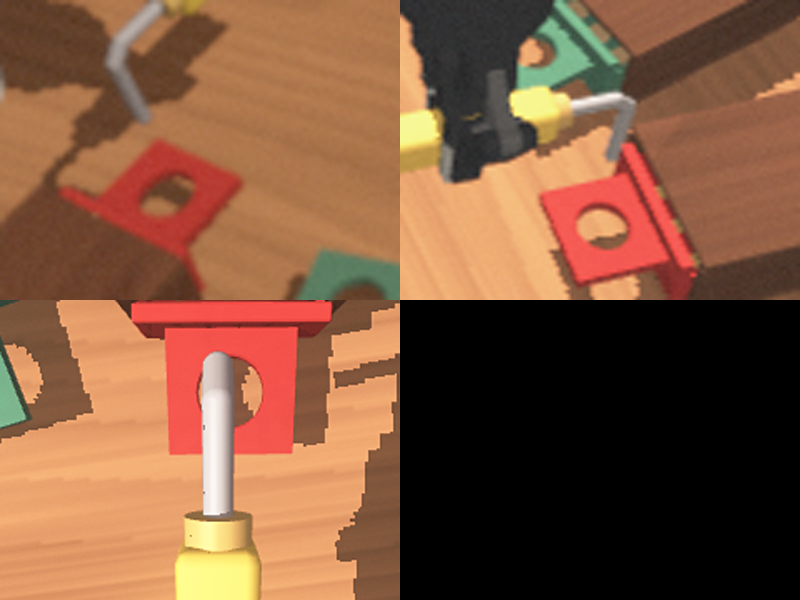

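Scene and side put the tip at (126,180) and (354,267), matching the prediction. The wrist view shows the hole centre at (269,74) and the tab square to the tool. Moving over the hole, then down.

servo_tool --motion '[0.002,0.015,0,0,0.004,0.03,0,0,0.004,0.03,0.05,0,0.004,0.03,0.12,0,0.004,0.03,0.2,0,0.004,0.03,0.27,0,0.004,0.03,0.32,0,0.004,0.03,0.344,0]'

```text
time: 9.75
tcp_pos: [0.5464, -0.1897, 0.0492]
tool_rot: [-3.133, 0.219, 0.002]
ft_force: [0.2, -0.4, -0.7]
opening: 0.0216
gripper_force: 59.0
```

```bash
python3 - <<'E'
from h import *
A=[]
for n,b in(("side",(290,220,120,90)),("wrist",(130,20,240,180))):
    c=cam(n); x,y,w,h=b
    A.append(cv2.resize(c["img"][y:y+h,x:x+w],(400,300),interpolation=cv2.INTER_CUBIC))
cv2.imwrite("pics/c3.png",np.hstack(A))
plan((.547,-.189,.05),-8)
E
```

```text
t 9.85 tcp [ 0.5467 -0.1898  0.0498] psi -8.01 zaxis [-0.001  0.    -1.   ]
frac [ 0.0009 -0.0033 -0.0006] turn -0.0003 F [ 0.37 -0.09 -1.02] j6 1.24 open 0.02106133784428309
```

View pics/c3.png

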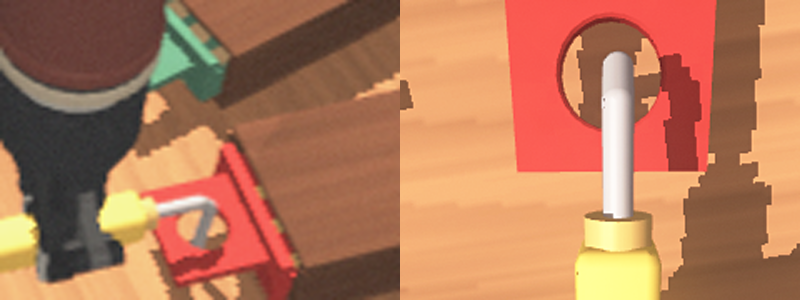

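The rod is down in the red hole with no contact force. Pulling.

servo_tool --motion '[-0.02,0,0,0,-0.05,0,0,0,-0.09,0,0,0,-0.14,0,0,0,-0.19,0,0,0,-0.24,0,0,0,-0.28,0,0,0,-0.3,0,0,0]'

```text
time: 10.85
tcp_pos: [0.4718, -0.1792, 0.0504]
tool_rot: [-3.134, 0.22, 0.001]
ft_force: [1.4, -1.2, -1.2]
opening: 0.0212
gripper_force: 59.0
```

servo_tool --motion '[-0.003,0,0,0,-0.006,0,0,0,-0.009,0,0,0,-0.012,0,0,0,-0.015,0,0,0,-0.018,0,0,0,-0.02,0,0,0,-0.02,0,0,0]'

```text
time: 11.85
tcp_pos: [0.4677, -0.1788, 0.0506]
tool_rot: [-3.134, 0.22, 0.0]
ft_force: [0.1, 0.1, -0.8]
opening: 0.0212
gripper_force: 59.0
```

```bash
cat > red.py <<'E'
from m import *
def red():
    c=cam("side"); hsv=cv2.cvtColor(c["img"],cv2.COLOR_BGR2HSV).astype(int); hh=(hsv[...,0]+90)%180
    m=((abs(hh-90)<=5)&(hsv[...,1]>165)).astype(np.uint8); n,l,st,ce=cv2.connectedComponentsWithStats(m)
    for i in range(1,n):
        if st[i,4]>100 and st[i,1]>200: print("red blob",st[i],ce[i].round(1),onz(c,ce[i],.036).round(4))
    return c
E
python3 - <<'E'
from red import *
red(); plan((.547,-.189,.05),-8)
E
```

```text
red blob [329 267  43  19 337] [349.9 275.7] [ 0.6552 -0.1788  0.036 ]
red blob [323 272  56  46 378] [347.6 304.3] [ 0.619  -0.2318  0.036 ]
red blob [304 301  29  13 110] [314.5 307.8] [ 0.5579 -0.2149  0.036 ]
t 11.9 tcp [ 0.4677 -0.1788  0.0506] psi -8.01 zaxis [-0.  0. -1.]
frac [ 0.3197 -0.0036  0.0023] turn -0.0002 F [ 0.78 -0.33 -0.81] j6 1.19 open 0.020959686716768164
```

servo_tool --motion '[-0.004,0,0,0,-0.008,0,0,0,-0.012,0,0,0,-0.016,0,0,0,-0.02,0,0,0,-0.024,0,0,0,-0.024,0,0,0,-0.024,0,0,0]'

```text
time: 12.9
tcp_pos: [0.4617, -0.1779, 0.0505]
tool_rot: [-3.134, 0.22, 0.0]
ft_force: [0.1, -0.2, -0.1]
opening: 0.0209
gripper_force: 59.0
```

servo_tool --motion '[-0.003,0,0,0,-0.006,0,0,0,-0.009,0,0,0,-0.012,0,0,0,-0.014,0,0,0,-0.016,0,0,0,-0.016,0,0,0,-0.016,0,0,0]'

```text
time: 13.9
tcp_pos: [0.4595, -0.1779, 0.0514]
tool_rot: [3.133, -0.219, 0.006]
ft_force: [5.3, -1.1, -2.3]
opening: 0.021
gripper_force: 59.4
```

servo_tool --motion '[-0.003,0,0,0,-0.006,0,0,0,-0.009,0,0,0,-0.012,0,0,0,-0.012,0,0,0,-0.012,0,0,0,-0.012,0,0,0,-0.012,0,0,0]'

```text
time: 14.9
tcp_pos: [0.4592, -0.178, 0.0518]
tool_rot: [3.132, -0.22, 0.015]
ft_force: [17.7, -1.4, -11.1]
opening: 0.0212
gripper_force: 59.1
```

```bash
python3 - <<'E'
from red import *
A=[]
for n,b in(("side",(240,200,200,150)),("wrist",(80,20,320,240))):
    c=cam(n); x,y,w,h=b
    A.append(cv2.resize(c["img"][y:y+h,x:x+w],(400,300),interpolation=cv2.INTER_CUBIC))
cv2.imwrite("pics/c4.png",np.hstack(A))
s=ctrl.state();print(s["moment"]);plan((.547,-.189,.05),-8)
E
```

```text
[-0.15659695 -2.46660913  0.12893855]
t 15.0 tcp [ 0.4592 -0.1779  0.0518] psi -8.03 zaxis [ 0.009 -0.003 -1.   ]
frac [ 0.354  -0.0053  0.0105] turn -0.0007 F [ 17.85  -0.55 -10.65] j6 1.18 open 0.021244330253676856
```

View pics/c4.png

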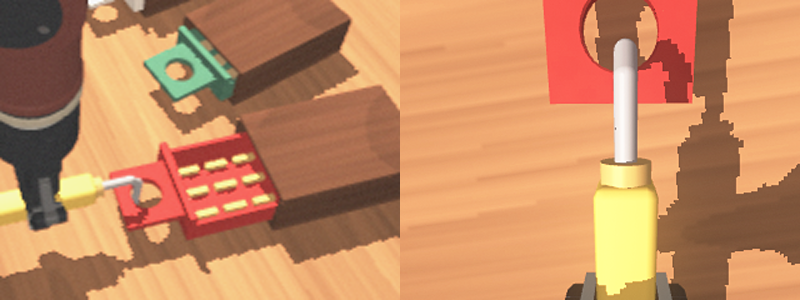

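The tray is at its stop: the wrist feels 18 N and the side view shows it well out. Backing off to the hole's centre, then lifting.

servo_tool --motion '[0.015,0,0,0,0.03,0,0,0,0.045,0,0,0,0.06,0,0,0,0.06,0,0,0,0.06,0,0,0,0.06,0,0,0,0.06,0,0,0]'

```text
time: 16.0
tcp_pos: [0.4696, -0.179, 0.0505]
tool_rot: [-3.134, 0.22, 0.0]
ft_force: [0.4, 1.0, -1.0]
opening: 0.021
gripper_force: 60.5
```

```bash
python3 - <<'E'
from red import *
A=[]
for n,b in(("side",(240,240,100,75)),("wrist",(150,20,240,180))):
    c=cam(n); x,y,w,h=b
    A.append(cv2.resize(c["img"][y:y+h,x:x+w],(400,300),interpolation=cv2.INTER_CUBIC))
cv2.imwrite("pics/c5.png",np.hstack(A))
plan((.547,-.189,.05),-8)
E
```

```text
t 16.1 tcp [ 0.4697 -0.1791  0.0506] psi -8.01 zaxis [ 0. -0. -1.]
frac [ 0.3117 -0.0037  0.0024] turn -0.0003 F [ 0.05 -0.45 -1.24] j6 1.19 open 0.021112670867983758
```

View pics/c5.png

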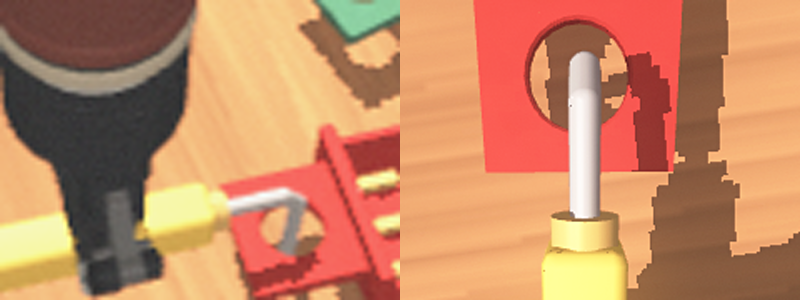

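The rod is centred in the hole just as at insertion, and the hook hasn't slipped in the grip. Lifting straight out.

servo_tool --motion '[0,0,-0.04,0,0,0,-0.12,0,0,0,-0.2,0,0,0,-0.28,0,0,0,-0.37,0,0,0,-0.46,0,0,0,-0.54,0,0,0,-0.54,0]'

```text
time: 17.1
tcp_pos: [0.471, -0.1798, 0.188]
tool_rot: [3.132, -0.219, 0.007]
ft_force: [0.3, 0.1, -0.6]
opening: 0.0211
gripper_force: 60.5
```

```bash
python3 - <<'E'
from red import *
plan((.4886,.3400,.185),-11.6)
E
```

```text
t 17.1 tcp [ 0.471  -0.1798  0.188 ] psi -8.01 zaxis [ 0.004 -0.002 -1.   ]
frac [-0.2202 -2.0686  0.0075] turn 0.0797 F [ 0.31  0.12 -0.63] j6 1.19 open 0.021089588190289037
```

servo_tool --motion '[-0.01,-0.07,0,0,-0.02,-0.22,0,0,-0.04,-0.4,0,0,-0.06,-0.58,0,0,-0.08,-0.76,0,0,-0.1,-0.9,0,0,-0.11,-0.99,0,0,-0.11,-1.0,0,0]'

```text
time: 18.1
tcp_pos: [0.476, 0.0744, 0.1843]
tool_rot: [-3.134, 0.215, 0.004]
ft_force: [0.5, 0.3, -1.1]
opening: 0.0211
gripper_force: 60.4
```

servo_tool --motion '[-0.01,-0.07,0,0,-0.02,-0.22,0,0.01,-0.04,-0.4,0,0.03,-0.06,-0.58,0,0.05,-0.08,-0.76,0,0.07,-0.1,-0.9,0,0.08,-0.11,-0.99,0,0.08,-0.11,-1.0,0,0.08]'

```text
time: 19.1
tcp_pos: [0.4847, 0.3246, 0.1852]
tool_rot: [3.125, -0.316, -0.001]
ft_force: [0.2, -0.6, -1.6]
opening: 0.0213
gripper_force: 60.4
```

servo_tool --motion '[0,-0.03,0,0,0,-0.07,0,0,0,-0.07,0,0,0,-0.07,0,0,0,-0.07,0,0,0,-0.07,0,0,0,-0.07,0,0,0,-0.07,0,0]'

```text
time: 20.1
tcp_pos: [0.4885, 0.3408, 0.1856]
tool_rot: [3.125, -0.318, 0.0]
ft_force: [-0.3, 0.6, -0.7]
opening: 0.0213
gripper_force: 60.4
```

```bash
python3 - <<'E'
from red import *
for i in range(3): plan((.4886,.3400,.110),-11.6); c=cam("wrist")
cv2.imwrite("pics/w6.png",c["img"])
E
```

```text
t 20.1 tcp [0.4885 0.3408 0.1856] psi -11.61 zaxis [ 0. -0. -1.]
frac [0.0012 0.0032 0.3023] turn -0.0003 F [-0.35  0.57 -0.75] j6 2.25 open 0.021269870661602384
t 20.15 tcp [0.4885 0.3409 0.1856] psi -11.62 zaxis [ 0.  0. -1.]
frac [0.001  0.0033 0.3024] turn -0.0004 F [-0.31 -0.01 -0.63] j6 2.25 open 0.02073133549636234
t 20.2 tcp [0.4885 0.3409 0.1855] psi -11.61 zaxis [-0. -0. -1.]
frac [0.0013 0.0033 0.3022] turn -0.0002 F [ 0.25  0.57 -1.66] j6 2.25 open 0.021198482047321582
```

View pics/w6.png

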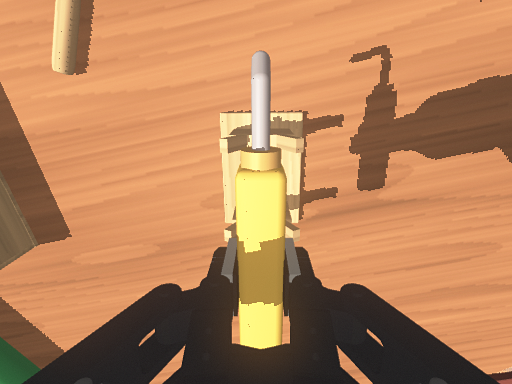

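The hook is centred over the rest (both near column 261), at the pose it was lifted from. Lowering.

servo_tool --motion '[0,0.001,0.05,0,0,0.001,0.13,0,0,0.001,0.22,0,0,0.001,0.31,0,0,0.001,0.39,0,0,0.001,0.45,0,0,0.001,0.49,0,0,0.001,0.507,0]'

```text
time: 21.25
tcp_pos: [0.4884, 0.3406, 0.0582]
tool_rot: [3.125, -0.318, -0.001]
ft_force: [0.7, -0.1, -1.1]
opening: 0.0214
gripper_force: 60.4
```

servo_tool --motion '[0,0,0.001,0,0,0,0.003,0,0,0,0.005,0,0,0,0.006,0,0,0,0.006,0,0,0,0.006,0,0,0,0.006,0,0,0,0.006,0]'

```text
time: 22.25
tcp_pos: [0.4885, 0.3407, 0.0575]
tool_rot: [-3.125, 0.318, -0.0]
ft_force: [-0.2, 0.1, 0.1]
opening: 0.0212
gripper_force: 60.5
```

servo_tool --motion '[0,0,0.002,0,0,0,0.002,0,0,0,0.002,0,0,0,0.002,0,0,0,0.002,0,0,0,0.002,0,0,0,0.002,0,0,0,0.002,0]'

```text
time: 23.25
tcp_pos: [0.4886, 0.3407, 0.0575]
tool_rot: [-3.125, 0.318, -0.0]
ft_force: [-2.5, -1.6, 4.7]
opening: 0.0208
gripper_force: 61.3
```

servo_tool --motion '[0,0,0,0,0,0,0,0,0,0,0,0,0,0,0,0,0,0,0,0,0,0,0,0,0,0,0,0,0,0,0,0]' --hand 1

```text
time: 24.25
tcp_pos: [0.4884, 0.3406, 0.0568]
tool_rot: [3.125, -0.318, -0.0]
ft_force: [-0.5, -0.2, -0.0]
opening: 0.0855
gripper_force: 0.0
```

servo_tool --motion '[0,0,-0.03,0,0,0,-0.1,0,0,0,-0.2,0,0,0,-0.32,0,0,0,-0.44,0,0,0,-0.56,0,0,0,-0.66,0,0,0,-0.7,0]'

```text
time: 25.25
tcp_pos: [0.4895, 0.3412, 0.2353]
tool_rot: [-3.123, 0.318, -0.006]
ft_force: [-0.2, -0.7, -0.3]
opening: 0.0853
gripper_force: 0.0
```

```bash
python3 - <<'E'
from red import *
D=red();S=cam("scene");W=cam("wrist")
cv2.imwrite("pics/f.png",np.hstack([cv2.resize(W["img"][60:270,120:400],(400,300)),cv2.resize(D["img"][80:335,150:490],(400,300))]))
s0=cv2.imread("pics/scene0.png"); plan((0,0,0),0)
g=lambda im:cv2.inRange(cv2.cvtColor(im,cv2.COLOR_BGR2HSV),(65,90,60),(95,255,255))
w=lambda im:cv2.inRange(cv2.cvtColor(im,cv2.COLOR_BGR2HSV),(0,0,170),(180,60,255))
for f,(x,y,a,b) in((g,(140,200,70,60)),(w,(220,215,60,50))):
    for im in(s0,S["img"]):
        m=cv2.moments(f(im)[y:y+b,x:x+a],True);print(m['m00'],m['m10']/m['m00'],m['m01']/m['m00'])
E
```

```text
red blob [ 295  266   84   54 2159] [336.7 293.5] [ 0.6111 -0.2041  0.036 ]
t 25.4 tcp [0.4885 0.3407 0.2323] psi -11.61 zaxis [ 0.001  0.    -1.   ]
frac [-1.6404  1.7288  0.9269] turn -0.2581 F [ 0.13 -0.59 -0.97] j6 2.25 open 0.08528062949460594Traceback (most recent call last):
  File "<stdin>", line 9, in <module>
ZeroDivisionError: float division by zero
```

View pics/f.png

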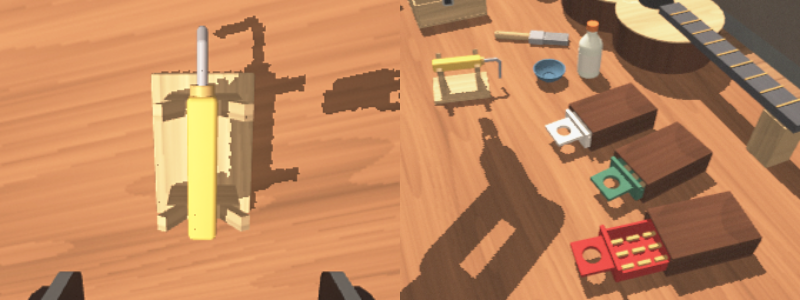

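The hook lies level in its notches as at the start, the red tray is out, and the white and green trays are unmoved. Handing in.

```bash
python3 - <<'E'
from red import *
print(ctrl.job_done())
E
```

```text
the job is handed in; nothing more can be done
None
```

The red tray is pulled out to its stop (the wrist force rose to about 18 N there), the hook is back level in its rest, the white and green trays look unmoved in the final picture, and the job was handed in at about 25 s.

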